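# Fill a busbar-link order to the customer's sample and call it out

### The arm

A 6-joint arm with a two-finger parallel gripper is mounted at the origin on the work surface. World frame = base frame: x ahead of the robot, y to its left, z up, the work surface at z = 0. Lengths are in mm, angles in rad, forces in N, time in s.
With the tool pointing down it reaches from about 300 to 775 mm from the base axis. Payload 14.6 kg.
Tool frame: the origin (TCP) lies at the very end of the fingers, on their centre line; the grasp point (between the pads) lies 19 mm behind it; z points along the fingers, y is the line along which they close (so a half turn about z gives the same grasp; the last joint's range is limited). The gripper opens to 94 mm and grips with 3 to 60 N. Pads are 16 mm wide; open, the fingers measure 119 mm over their backs; the gripper's body (75 mm by 177 mm) begins 78 mm behind the grasp point.
Start: joints at [1.209, 0.3, 1.521, -0, 1.321, -0.067], TCP at [159.799, 526.264, 205.446] pointing down, gripper open.
Joint ranges: [-3.03, 3.03], [-0.79, 2.21], [0.23, 2.52], [-1.04, 4.18], [0, 3.07], [-2.55, 2.55]. Speed limits (rad/s): [2.22, 2.22, 2.57, 3.14, 3.14, 3.14].

### API

Orientations are given as [roll, pitch, yaw] about the fixed x, y, z axes, in that order (R = Rz(yaw) Ry(pitch) Rx(roll)).
In Python, from cell import manip, eyes, ticket gives the robot as it stands. The module is installed in compiled form; this text tells all that it offers.
- The arm moves only by the tool arm_command, never from a script. Its argument "plan" is a list of rows, each a list of 5 numbers: the opening, from -1 (shut) to 1 (fully open), then the shift along the tool's x, y, z in m, then the turn about the tool's z in rad. In form: [[jaw, dx, dy, dz, roll], ...]. A call has 1 to 20 rows; each row shifts and turns the commanded pose from where the row before left it, along the tool's axes as they then stand; what a row does not reach is not made up. A row lasts 1/8 s, in which the tool goes at most 62.5 mm and 10.7 degrees, less where a joint would pass 70% of its speed; a pose out of reach is approached as far as the arm can. A call is refused whole if a number of a shift passes 0.0625 or a number of a turn 0.188, either way. A call with a gripper value outside its range is refused whole. The fingers move at their own pace and stop on an object; "newtons" is the grip in N (left out, the last holds). Time passes only in rows, so rows that do not move let the fingers close. It gives the time, the measured TCP pose, the force, the opening and the grip force at its end, in the units of the state.
- manip.read_state(): the state, without advancing time (a new reading comes with each control period).
- eyes.camera(name): name is "side" or "top" or "wrist"; returns a dict with "img" (384x512x3 uint8, blue, green, red), "z_map" (384x512 float32, mm along the optical axis (not along the pixel's ray), 0 where there is no reading), "fx", "fy", "cx", "cy" (pixels), "eye" and "orientation" of the camera in the world. Camera axes: x right, y down, z forward; pixel columns grow to the right and rows downward; lengths in mm; the calibration is good to about 2 mm. A picture is of the moment at which its call begins.
- ticket.sign_off(): hands the job in; it is judged then, once.
The state is a dict: "clock": time; "joints": joint angles; "qd": joint speeds; "effort": joint torques, N m; "eef_pos": TCP position; "eef_rot": TCP orientation; "wrist_force": force on the tool from outside, world axes, zero at the start; "moment": the same for the moment, N m; "finger_gap": finger opening in mm; "finger_force": force on a finger pad.
Only numpy, scipy, OpenCV 4.12 (cv2) and the standard library are available. Lean on these libraries where they do the work, as an engineer would, in place of code of your own. Each camera call takes 0.05 s, during which the arm holds its last target. There are 200 camera calls.

### The job

Make up the order in the white tray: put into it every brass link from the blue bins that has the same shape as the sample on the red mat, together with both copper hat brackets lifted out of the die, all lying inside the tray, and leave the links of other shapes in the bins and everything else on the counter where it stands. When the tray is complete, press the green call button fully down, hold it down for a good three seconds, and let it spring back.

Things in the scene. Friction and masses are not known exactly. Their poses are not given: they have to be found in the camera images.
- link_L1: Loose brass link, L shape (ONE foot, at the +x end, to +y). Bar 76 x 16, 16 thick, along x; feet 16 wide, standing out 24 from the bar's side. 0.16-0.26 kg. Origin: middle of the bar's underside, z up. Starts in the bins, bar roughly along the bins' x, either way round. Grip across the bar's middle (44 free between feet). May be absent (None).
- link_L2: Loose brass link, L shape (ONE foot, at the +x end, to +y). Bar 76 x 16, 16 thick, along x; feet 16 wide, standing out 24 from the bar's side. 0.16-0.26 kg. Origin: middle of the bar's underside, z up. Starts in the bins, bar roughly along the bins' x, either way round. Grip across the bar's middle (44 free between feet). May be absent (None).
- link_L3: Loose brass link, L shape (ONE foot, at the +x end, to +y). Bar 76 x 16, 16 thick, along x; feet 16 wide, standing out 24 from the bar's side. 0.16-0.26 kg. Origin: middle of the bar's underside, z up. Starts in the bins, bar roughly along the bins' x, either way round. Grip across the bar's middle (44 free between feet). May be absent (None).
- link_U1: Loose brass link, U shape (a foot at each end, BOTH to +y). Bar 76 x 16, 16 thick, along x; feet 16 wide, standing out 24 from the bar's side. 0.16-0.26 kg. Origin: middle of the bar's underside, z up. Starts in the bins, bar roughly along the bins' x, either way round. Grip across the bar's middle (44 free between feet). May be absent (None).
- link_U2: Loose brass link, U shape (a foot at each end, BOTH to +y). Bar 76 x 16, 16 thick, along x; feet 16 wide, standing out 24 from the bar's side. 0.16-0.26 kg. Origin: middle of the bar's underside, z up. Starts in the bins, bar roughly along the bins' x, either way round. Grip across the bar's middle (44 free between feet). May be absent (None).
- link_U3: Loose brass link, U shape (a foot at each end, BOTH to +y). Bar 76 x 16, 16 thick, along x; feet 16 wide, standing out 24 from the bar's side. 0.16-0.26 kg. Origin: middle of the bar's underside, z up. Starts in the bins, bar roughly along the bins' x, either way round. Grip across the bar's middle (44 free between feet). May be absent (None).
- link_Z1: Loose brass link, Z shape (a foot at each end, OPPOSITE ways: +x end to +y, -x end to -y). Bar 76 x 16, 16 thick, along x; feet 16 wide, standing out 24 from the bar's side. 0.16-0.26 kg. Origin: middle of the bar's underside, z up. Starts in the bins, bar roughly along the bins' x, either way round. Grip across the bar's middle (44 free between feet). May be absent (None).
- link_Z2: Loose brass link, Z shape (a foot at each end, OPPOSITE ways: +x end to +y, -x end to -y). Bar 76 x 16, 16 thick, along x; feet 16 wide, standing out 24 from the bar's side. 0.16-0.26 kg. Origin: middle of the bar's underside, z up. Starts in the bins, bar roughly along the bins' x, either way round. Grip across the bar's middle (44 free between feet). May be absent (None).
- link_Z3: Loose brass link, Z shape (a foot at each end, OPPOSITE ways: +x end to +y, -x end to -y). Bar 76 x 16, 16 thick, along x; feet 16 wide, standing out 24 from the bar's side. 0.16-0.26 kg. Origin: middle of the bar's underside, z up. Starts in the bins, bar roughly along the bins' x, either way round. Grip across the bar's middle (44 free between feet). May be absent (None).
- sample_L: Fixed white sample card 100 x 90 x 3 carrying a brass link of L shape (ONE foot, at the +x end, to +y), same sizes as the loose ones, bar along x. Origin: centre of the card's underside, below the bar's middle. Of the three cards the one on the red mat is the customer's sample; the other two, on grey mats to the left and right, mean nothing.
- sample_U: Fixed white sample card 100 x 90 x 3 carrying a brass link of U shape (a foot at each end, BOTH to +y), same sizes as the loose ones, bar along x. Origin: centre of the card's underside, below the bar's middle. Of the three cards the one on the red mat is the customer's sample; the other two, on grey mats to the left and right, mean nothing.
- sample_Z: Fixed white sample card 100 x 90 x 3 carrying a brass link of Z shape (a foot at each end, OPPOSITE ways: +x end to +y, -x end to -y), same sizes as the loose ones, bar along x. Origin: centre of the card's underside, below the bar's middle. Of the three cards the one on the red mat is the customer's sample; the other two, on grey mats to the left and right, mean nothing.
- order_mat: Red mat 120 x 120 x 4, fixed, just beyond the bins as seen from the robot, carrying the customer's sample card. Origin: centre of its underside.
- bins: Blue stock bins: one fixed tray 280 x 280 with three compartments side by side (each 88 wide, running along x), floor 4 thick, walls only 10 high above the counter. Origin: centre of its underside. Up to 9 links lie in it in rows about 92 apart.
- hat1: Copper hat bracket: flange 66 x 66 x 4 with a raised channel along x, 66 long, 30 wide (y), top 40 above the underside. 0.12-0.2 kg. Origin: centre of the underside, z up. Starts in a cavity of the die, the channel standing 28 above the die's top. Grip across the channel.
- hat2: Copper hat bracket: flange 66 x 66 x 4 with a raised channel along x, 66 long, 30 wide (y), top 40 above the underside. 0.12-0.2 kg. Origin: centre of the underside, z up. Starts in a cavity of the die, the channel standing 28 above the die's top. Grip across the channel.
- die: Open lower die, dark steel block 115 (x) x 195 (y) x 30 high, fixed, with two square cavities 71 x 71, 12 deep, centred 46 either way along y. Origin: centre of its underside. It stands left or right of the bins, the order tray on the other side.
- tray: White order tray, fixed: open box 200 (x) x 262 (y) outside, walls 5 thick and 30 high, floor 5 thick. Origin: centre of its underside.
- call (a joint): Green call button of 22 radius in a yellow housing: 0 up, 0.008 m fully down; springs back. About 5 N holds it fully down. It counts as pressed beyond 0.006.
- call_top (a point): Centre of the button's top face (it sinks with the button); press straight down here.
- dish: Small black dish 64 x 64 x 30 with brass connectors; loose bystander, leave it alone. Origin: centre of its underside.
- driver: Screwdriver with purple handle, 165 long, 20 thick, lying; loose bystander, leave it alone. Origin: centre of its underside.
- plug1: Steel coaxial plug 55 high, 32 across, standing; loose bystander, leave it alone. Origin: centre of its underside.
- meter: Yellow multimeter 150 x 75 x 30, lying; loose bystander, leave it alone. Origin: centre of its underside.
Mind the look-alikes: they are no part of the job. Leave any pink look-alike of the link_U1 alone.

How it is judged:
By the outcome, as a careful person would: the job done as asked, in the order asked, and still so for the second after the job is handed in, with the robot touching nothing.
Of link_L1, link_L2, link_L3 only 2 to 3 are there at a start; the rules pass over those that are not, and their reading is None.
Of link_U1, link_U2, link_U3 only 2 to 3 are there at a start; the rules pass over those that are not, and their reading is None.
Of link_Z1, link_Z2, link_Z3 only 2 to 3 are there at a start; the rules pass over those that are not, and their reading is None.
At some moment in a run one of link_L1, link_L2, link_L3, link_U1, link_U2, link_U3, link_Z1, link_Z2, link_Z3 may be knocked a few centimetres aside while the robot is not near it.
Once in a run the grip may slacken for a moment while it holds something.
It also fails if it takes over 210 s, if anything falls off the work surface, if the arm or the gripper's body presses on something with over 40 N, if the wrist force passes 120 N, or if a joint passes its speed limit or range.

## Working session

There is one attempt and no reset: what is moved stays moved. The work goes in short steps, Python scripts to look and compute and a tool call to move; the robot and the scene stay as the last step left them, time stands still between calls to the robot, and variables do not carry over. Pictures are saved under pics/ and viewed, at most 14 in all, crops included, and the job is handed in when it is done.

Besides the shell and the picture viewer there is one more tool, called after "Call:" as a command line: name --pt "numbers of a row" for each row, then --argument value for the rest. arm_command: Moves the arm, as the interface text tells. Its arguments: {"type":"object","properties":{"plan":{"type":"array"},"newtons":{"type":"number"}},"required":["plan"]}

```bash
mkdir -p pics; cat > h.py <<'E'
import numpy as np, cv2
from cell import manip, eyes, ticket
from scipy.spatial.transform import Rotation as R
def rot(o):
    o=np.array(o,float)
    return o if o.shape==(3,3) else (R.from_euler('xyz',o).as_matrix() if o.size==3 else R.from_quat(o).as_matrix())
def snap(n,save=None):
    c=eyes.camera(n)
    if save: cv2.imwrite('pics/'+save,c['img'])
    return c
def cloud(c):
    h,w=c['z_map'].shape; u,v=np.meshgrid(np.arange(w),np.arange(h)); z=c['z_map']
    p=np.stack([(u-c['cx'])/c['fx']*z,(v-c['cy'])/c['fy']*z,z],-1)
    return p@rot(c['orientation']).T+np.array(c['eye'])
def plane(c,uv,z):
    uv=np.atleast_2d(uv).astype(float)
    d=np.c_[(uv[:,0]-c['cx'])/c['fx'],(uv[:,1]-c['cy'])/c['fy'],np.ones(len(uv))]@rot(c['orientation']).T
    e=np.array(c['eye']); return e+d*((z-e[2])/d[:,2])[:,None]
E
python3 - <<'E'
from h import *
np.set_printoptions(precision=3,suppress=True)
c=snap('top','top0.png'); d=snap('side','side0.png'); 
print(c['eye'],c['orientation'],c['fx'],d['eye'],d['orientation']); print(manip.read_state())
E
```

```text
[ 395.03    93.589 1096.819] [-3.021 -0.018 -1.59 ] 363.4089202927231 [-401.297 1297.87  1007.749] [-2.138 -0.018 -2.47 ]
{'clock': 0.1, 'joints': array([ 1.209,  0.3  ,  1.522, -0.   ,  1.321, -0.067]), 'qd': array([-0.001, -0.001, -0.003, -0.   ,  0.002,  0.001]), 'effort': array([  0.002, -53.264, -35.328,   0.071,   0.024,  -0.   ]), 'eef_pos': array([159.724, 526.037, 204.93 ]), 'eef_rot': array([-3.141, -0.   ,  2.847]), 'wrist_force': array([ 0.389, -0.804, -0.78 ]), 'moment': array([ 0.01 ,  0.041, -0.016]), 'finger_force': 0.0, 'finger_gap': 93.84090209506417}
```

View pics/top0.png

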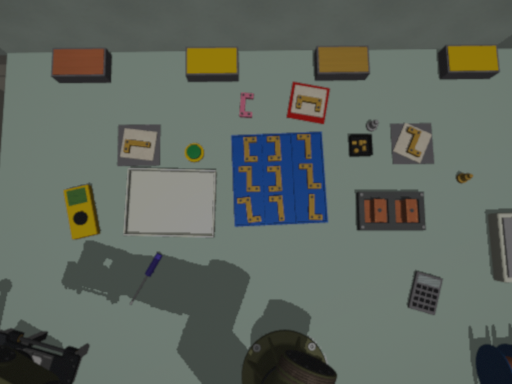

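View pics/side0.png

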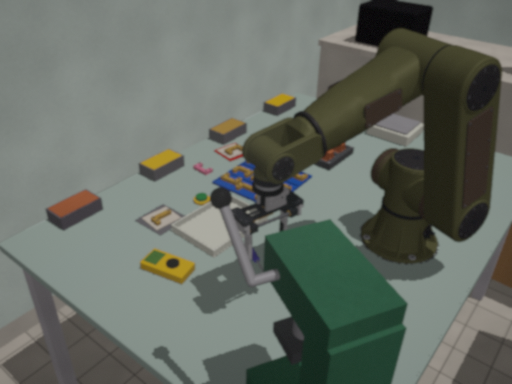

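The top view shows the bins at about (280,180), the red mat at (308,102), the die at (391,211), the tray at (171,203) and the button at (195,152). The side view is mostly hidden by the arm. I'll zoom in on the bins and sample and measure them.

```bash
python3 - <<'E'
from h import *
np.set_printoptions(precision=1,suppress=True)
c=snap('top'); im=c['img']
cv2.imwrite('pics/crop.png',cv2.resize(im[78:232,225:430],None,fx=3.8,fy=3.8,interpolation=cv2.INTER_CUBIC))
P=cloud(c); hsv=cv2.cvtColor(im,cv2.COLOR_BGR2HSV)
m=((hsv[...,0]>14)&(hsv[...,0]<32)&(hsv[...,1]>120)&(hsv[...,2]>90)).astype(np.uint8)
m[:80]=0;m[240:]=0
n,l,s,ce=cv2.connectedComponentsWithStats(m)
for i in range(1,n):
    if s[i,4]>25:
        q=P[l==i]; 
        print('brass',ce[i],s[i,4],'z',np.median(q[:,2]),'w',plane(c,ce[i],20)[0])
for nm,lo,hi in [('copper',(0,90,70),(12,255,255)),('green',(50,120,60),(80,255,255)),('blue',(105,150,60),(125,255,255)),('pink',(160,80,80),(178,255,255))]:
    m=cv2.inRange(hsv,lo,hi); n,l,s,ce=cv2.connectedComponentsWithStats(m)
    for i in range(1,n):
        if s[i,4]>40 and 80<ce[i][1]<240: q=P[l==i]; print(nm,ce[i],s[i],q.mean(0),np.percentile(q,[3,97],axis=0).ravel())
# tray
for uv in [(171,203),(126,168),(216,169),(215,237),(124,237)]: print('tray',P[uv[1],uv[0]], plane(c,uv,30)[0])
E
```

```text
brass [308.3 101.5] 162 z 23.01547817412802 w [802.9 -95.3  20. ]
brass [413.8 141.7] 158 z 23.147363957415223 w [ 671.2 -414.3   20. ]
brass [305.9 143.5] 121 z 20.10718089288298 w [670.3 -83.2  20. ]
brass [248.5 149. ] 158 z 19.7538476836678 w [656.   91.6  20. ]
brass [274.8 148.7] 164 z 19.674598079442717 w [655.7  12.2  20. ]
brass [134.9 144.2] 149 z 22.751239078362687 w [675.8 434.   20. ]
brass [194.6 153.1] 124 z 12.147085947736286 w [645.7 254.5  20. ]
brass [309.2 175.6] 155 z 20.135287460793734 w [571.4 -89.5  20. ]
brass [248.5 178.5] 151 z 19.798264732161215 w [565.4  93.4  20. ]
brass [275.6 178.6] 162 z 19.97850773666073 w [564.   12.1  20. ]
brass [ 81.1 215.3] 881 z 29.846863649120678 w [464.3 586.7  20. ]
brass [312.3 208.6] 142 z 20.209565090366027 w [471.8 -95.   20. ]
brass [248.3 209. ] 159 z 19.82787373737756 w [473.9  95.3  20. ]
brass [278.3 205.6] 134 z 20.005901979730425 w [482.5   6.1  20. ]
copper [306.5 105.7] [287  82  43  42 479] [794.  -91.2   8.5] [ 743.7 -158.1   -0.4  868.2  -33.5    8. ]
copper [380.  210.4] [374 199  13  24 296] [ 460.4 -284.1 
[... 315 characters left out ...]
[ 459.7 -349.8   22.1] [ 427.3 -358.2   17.8  492.5 -341.7   26.2]
green [193.4 151.2] [187 145  13  13 134] [647.  255.1  39.7] [633.3 240.7  19.2 667.8 274.   27.9]
green [ 76.5 196.2] [ 68 189  18  15 188] [519.9 597.   30.9] [502.8 575.3  26.9 537.9 618.8  34.8]
blue [278.9 179.5] [ 232  132   95   94 5656] [563.3   0.9   9.8] [ 434.2 -130.7    0.3  698.3  135.3   11.3]
pink [244.7 104.5] [240  93  13  25 179] [797.8 101.1  15. ] [762.2  81.1   6.9 833.6 115.8  19.7]
tray [497.5 327.6   3.3] [495.  321.8  30. ]
tray [607.6 466.1  -1.5] [601.5 455.5  30. ]
tray [599.8 192.1  -0.4] [594.2 189.4  30. ]
tray [393.5 196.5  -0.5] [393.5 193.6  30. ]
tray [398.8 467.2  -1.3] [398.6 456.5  30. ]
```

View pics/crop.png

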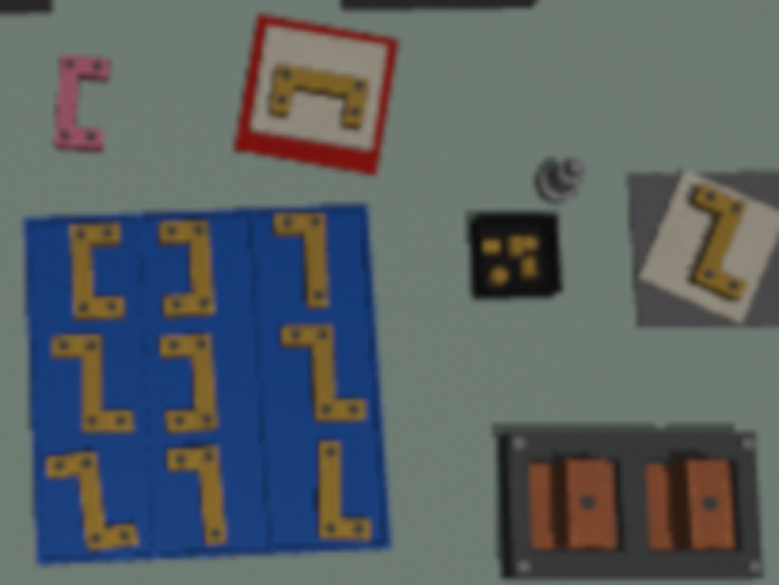

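The sample on the red mat is a U. The bins hold three U links, at pixels (248,149), (275,149) and (276,179). Next I'll get exact poses.

```bash
cat >> h.py <<'E'
def rects(c,z,lo,hi,roi,amin=60):
    hsv=cv2.cvtColor(c['img'],cv2.COLOR_BGR2HSV); m=cv2.inRange(hsv,lo,hi)
    k=np.zeros_like(m); x0,y0,x1,y1=roi; k[y0:y1,x0:x1]=255; m&=k
    out=[]
    n,l,s,ce=cv2.connectedComponentsWithStats(m)
    for i in range(1,n):
        if s[i,4]<amin: continue
        v,u=np.nonzero(l==i); w=plane(c,np.c_[u,v],z)[:,:2].astype(np.float32)
        (cx,cy),(a,b),_=r=cv2.minAreaRect(w); bx=cv2.boxPoints(r)
        e=bx[1]-bx[0]; f=bx[2]-bx[1]; e=e if np.linalg.norm(e)>np.linalg.norm(f) else f
        ang=(np.arctan2(e[1],e[0])+np.pi/2)%np.pi-np.pi/2
        out.append((np.array([cx,cy]),sorted((a,b)),ang,w.mean(0),ce[i]))
    return out
BR=((14,120,90),(32,255,255)); CU=((0,90,70),(12,255,255))
def bars(c,roi,z=20,amin=60):
    for ctr,sz,ang,mean,px in rects(c,z,*BR,roi,amin):
        d=mean-ctr; nrm=np.array([-np.sin(ang),np.cos(ang)]); s=d@nrm; t=d@np.array([np.cos(ang),np.sin(ang)])
        print('px',px,'size',np.round(sz),'ang',round(ang,3),'ctr',ctr,'off n/t',round(s,1),round(t,1),'bar',ctr+nrm*np.sign(s)*12)
E
python3 - <<'E'
from h import *
np.set_printoptions(precision=1,suppress=True)
c=snap('top')
bars(c,(225,130,330,230))
print('hats')
for r in rects(c,58,*CU,(355,190,430,230)): print(r)
P=cloud(c);q=P[190:232,355:430].reshape(-1,3);t=q[q[:,2]>52];
for k in (t[t[:,1]>-330],t[t[:,1]<-330]): print(len(k),k.mean(0),k.min(0),k.max(0))
hsv=cv2.cvtColor(c['img'],cv2.COLOR_BGR2HSV)
m=((hsv[...,1]<40)&(hsv[...,2]>150)).astype(np.uint8);m[:155]=0;m[250:]=0;m[:,:110]=0;m[:,230:]=0
print(cv2.minAreaRect(plane(c,np.argwhere(m)[:,::-1],30)[:,:2].astype(np.float32)))
E
```

```text
px [305.9 143.5] size [35. 77.] ang 0.366 ctr [666.1 -86.4] off n/t 1.6 5.3 bar [661.8 -75.2]
px [248.5 149.1] size [35. 75.] ang 0.03 ctr [656.   87.6] off n/t 4.1 -0.2 bar [655.7  99.6]
px [274.7 148.7] size [36. 75.] ang 0.028 ctr [657.6  16.1] off n/t -3.8 -2.1 bar [657.9   4.1]
px [309.2 175.6] size [36. 86.] ang 0.359 ctr [571.3 -89. ] off n/t -0.5 0.1 bar [ 575.5 -100.2]
px [248.5 178.6] size [34. 85.] ang 0.358 ctr [565.2  93.2] off n/t 0.0 0.2 bar [561.  104.4]
px [275.6 178.7] size [35. 71.] ang 0.028 ctr [564.4  16. ] off n/t -4.0 -0.9 bar [564.8   4.1]
px [312.3 208.6] size [36. 69.] ang -0.037 ctr [ 477.8 -103.3] off n/t 8.0 -6.3 bar [478.2 -91.3]
px [248.5 209.2] size [34. 85.] ang 0.487 ctr [473.   94.3] off n/t 0.4 0.6 bar [467.3 104.9]
px [278.3 205.6] size [37. 73.] ang 0.083 ctr [475.5  13. ] off n/t -7.4 6.5 bar [476.5   1. ]
hats
(array([ 460.1, -283.7]), [34.85429382324219, 67.41516876220703], np.float32(-0.058701158), array([ 460.2, -283.6], dtype=float32), array([380. , 210.4]))
(array([ 458.5, -375.2]), [33.96943664550781, 66.85369873046875], np.float32(-0.0022349358), array([ 458.8, -375.1], dtype=float32), array([411.5, 210.4]))
(array([ 459.4, -245.3]), [16.38848304748535, 63.601417541503906], np.float32(-0.0014337301), array([ 459.7, -245.4], dtype=float32), array([366.8, 210.8]))
(array([ 457.7, -334.9]), [16.670175552368164, 63.644351959228516], np.float32(-0.0047125816), array([ 457.5, -335. ], dtype=float32), array([397.7, 211. ]))
255 [ 459.9 -263.4  102.8] [ 395.  -295.2   52.2] [ 493.9   93.6 1096.8]
254 [ 459.7 -372.3   58. ] [ 427.9 -389.8   52. ] [ 491.9 -356.8   63.6]
((0.0, 0.0), (0.0, 0.0), 0.0)
```

Call:
arm_command --pt "-0.15 0 0 0 -0.147" --pt "-0.15 0 0 0 -0.147" --pt "-0.15 -0.0413 -0.0355 0 0" --pt "-0.15 -0.0413 -0.0355 0 0" --pt "-0.15 -0.0413 -0.0355 0 0" --pt "-0.15 -0.0413 -0.0355 0 0" --pt "-0.15 -0.0413 -0.0355 0 0" --pt "-0.15 -0.0413 -0.0355 0 0" --pt "-0.15 -0.0413 -0.0355 0 0" --pt "-0.15 -0.0413 -0.0355 0 0" --pt "-0.15 -0.0413 -0.0355 0 0" --pt "-0.15 -0.0413 -0.0355 0 0" --pt "-0.15 -0.0413 -0.0355 0 0" --pt "-0.15 -0.0413 -0.0355 0 0" --pt "-0.15 0 0 0 0" --pt "-0.15 0 0 0 0" --newtons 30

```text
clock: 2.2
eef_pos: [654.7, 100.2, 205.0]
eef_rot: [3.142, -0.001, 3.141]
wrist_force: [-0.2, -0.0, -0.4]
finger_gap: 40.0
finger_force: 0.0
```

```bash
python3 - <<'E'
from h import *
np.set_printoptions(precision=3,suppress=True)
c=snap('wrist','w1.png'); print(c['eye'],c['orientation'],c['fx']); s=manip.read_state(); print(s['eef_pos'],s['eef_rot'],s['finger_gap'])
bars(c,(0,0,512,384),amin=800)
t=snap('top'); bars(t,(225,130,330,230)) 
E
```

```text
[572.475 102.363 383.927] [2.859 0.001 1.57 ] 272.3248154421752
[654.516 100.621 205.459] [ 3.142 -0.     3.141] 40.049973589448214
px [86.965 27.212] size [39. 69.] ang -0.001 ctr [ 481.119 -100.641] off n/t 7.9 -6.2 bar [481.128 -88.641]
px [173.224  36.547] size [39. 68.] ang 0.068 ctr [479.328  15.681] off n/t -7.4 5.0 bar [480.148   3.709]
px [248.72   30.606] size [39. 84.] ang 0.488 ctr [476.008  97.824] off n/t -0.3 2.8 bar [481.631  87.223]
px [182.934 106.148] size [39. 74.] ang 0.048 ctr [565.475  19.266] off n/t -4.7 -1.5 bar [566.05   7.28]
px [245.575 106.55 ] size [38. 89.] ang 0.369 ctr [565.732  94.791] off n/t 0.1 -1.0 bar [561.402 105.983]
px [102.989 111.285] size [41. 90.] ang 0.376 ctr [571.671 -87.728] off n/t 0.0 -1.4 bar [567.264 -76.567]
px [187.986 176.677] size [39. 75.] ang 0.043 ctr [657.091  19.089] off n/t -4.1 -1.1 bar [657.605   7.1  ]
px [ 74.9   351.323] size [59. 88.] ang 0.0 ctr [ 956.066 -194.465] off n/t 0.0 -0.1 bar [ 956.064 -182.465]
px [286.48  347.521] size [68. 72.] ang 0.016 ctr [947.333 163.118] off n/t -3.1 0.4 bar [947.527 151.119]
px [305.77  143.349] size [35. 77.] ang 0.366 ctr [666.074 -86.386] off n/t 1.7 5.8 bar [661.78 -75.18]
px [309.152 175.506] size [36. 86.] ang 0.359 ctr [571.259 -88.994] off n/t -0.5 0.3 bar [ 575.477 -100.229]
px [312.296 208.592] size [36. 69.] ang -0.037 ctr [ 477.774 -103.298] off n/t 8.0 -6.3 bar [478.219 -91.306]
```

View pics/w1.png

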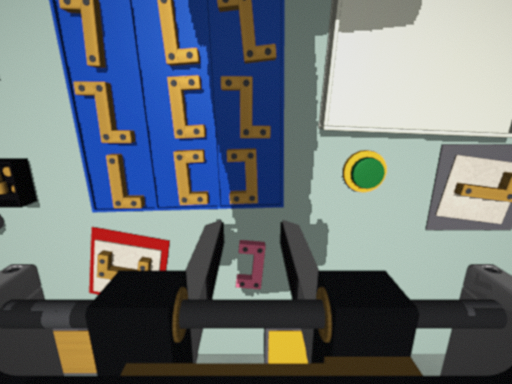

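The wrist view shows U1 at (243,177), in line with the fingers, U2 at (190,177) and U3 at (185,106). Top and wrist measurements agree to 3 mm, so I'll pick U1.

Call:
arm_command --pt "-0.15 -0.0015 0 0.045 0" --pt "-0.15 0 0 0.045 0" --pt "-0.15 0 0 0.045 0" --pt "-0.15 0 0 0.035 0" --pt "-0.15 0 0 0.02 0" --pt "-0.15 0 0 0.008 0" --pt "-0.15 0 0 0 0" --pt "-1 0 0 0 0" --pt "-1 0 0 0 0" --pt "-1 0 0 0 0" --pt "-1 0 0 0 0" --pt "-1 0 0 0 0" --newtons 30

```text
clock: 3.8
eef_pos: [656.9, 99.8, 8.0]
eef_rot: [-3.142, 0.001, 3.141]
wrist_force: [-2.8, -0.5, 5.0]
finger_gap: 15.6
finger_force: 29.9
```

Call:
arm_command --pt "-1 0 0 -0.03 0" --pt "-1 0 0 -0.036 0" --pt "-1 0 0 -0.036 0" --pt "-1 0.016 0.0446 0 0" --pt "-1 0.016 0.0446 0 0" --pt "-1 0.016 0.0446 0 0" --pt "-1 0.016 0.0446 0 0" --pt "-1 0.016 0.0446 0 0" --pt "-1 0.016 0.0446 0 0" --pt "-1 0.016 0.0444 0 0" --pt "-1 0 0 0.04 0" --pt "-1 0 0 0.03 0" --pt "-1 0 0 0 0"

```text
clock: 5.42
eef_pos: [543.5, 411.2, 36.7]
eef_rot: [-3.139, -0.004, 3.141]
wrist_force: [0.5, -1.3, -1.8]
finger_gap: 15.8
finger_force: 29.9
```

```bash
python3 - <<'E'
from h import *
c=snap('wrist','w2.png')
E
```

```text
(no output)
```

View pics/w2.png

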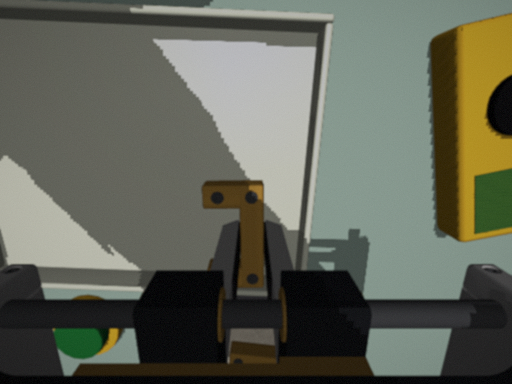

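The U link is held and sits inside the tray walls, whose right wall is near column 315. Lowering, releasing, and going to U2.

Call:
arm_command --pt "-1 0 0 0.02 0" --pt "-1 0 0 0.009 0" --pt "-1 0 0 0 0" --pt "-0.36 0 0 0 0" --pt "-0.36 0 0 0 0" --pt "-0.36 0 0 -0.03 0" --pt "-0.36 0 0 -0.045 0" --pt "-0.36 0 0 -0.045 0" --pt "-0.15 -0.0125 -0.0452 -0.03 0" --pt "-0.15 -0.0125 -0.0452 0 0" --pt "-0.15 -0.0125 -0.0452 0 0" --pt "-0.15 -0.0125 -0.0452 0 0" --pt "-0.15 -0.0125 -0.0452 0 0" --pt "-0.15 -0.0125 -0.0452 0 0" --pt "-0.15 -0.0125 -0.0452 0 0" --pt "-0.15 -0.0125 -0.0452 0 0" --pt "-0.15 -0.0125 -0.0452 0 0" --pt "-0.15 0 0 0 0" --pt "-0.15 0 0 0 0"

```text
clock: 7.85
eef_pos: [656.9, 5.6, 160.6]
eef_rot: [3.141, 0.0, 3.141]
wrist_force: [0.3, 0.3, 0.6]
finger_gap: 40.0
finger_force: 0.0
```

```bash
python3 - <<'E'
from h import *
np.set_printoptions(precision=1,suppress=True)
c=snap('wrist'); print(manip.read_state()['eef_pos']); bars(c,(0,0,512,250),amin=600)
t=snap('top','t2.png'); bars(t,(120,160,330,230)) 
E
```

```text
[656.8   6.1 160.7]
px [157.3  26.3] size [16. 52.] ang -0.036 ctr [490.3 -90.4] off n/t 0.2 -2.0 bar [490.7 -78.4]
px [252.7  30.4] size [38. 49.] ang 0.064 ctr [488.   14.5] off n/t -5.8 3.7 bar [488.8   2.5]
px [343.5  28.3] size [38. 47.] ang 0.113 ctr [485.8 108.9] off n/t -6.1 3.8 bar [487.2  97. ]
px [256.6 102.3] size [38. 74.] ang 0.046 ctr [565.1  17.7] off n/t -4.5 -1.7 bar [565.6   5.7]
px [327.9 102.3] size [39. 90.] ang 0.362 ctr [565.7  93.6] off n/t 0.0 -2.2 bar [561.4 104.8]
px [165.9 108.8] size [40. 91.] ang 0.376 ctr [571.6 -88.2] off n/t 0.3 -1.1 bar [567.2 -77.1]
px [256.2 182.4] size [38. 75.] ang 0.044 ctr [657.1  17.7] off n/t -4.5 -1.7 bar [657.6   5.7]
px [446.7 172.4] size [54. 57.] ang -0.301 ctr [646.7 246.5] off n/t -6.4 -1.8 bar [643.1 235. ]
px [179.7 193. ] size [39. 74.] ang 0.002 ctr [662.6 -73.5] off n/t -6.8 6.1 bar [662.6 -85.5]
px [249.  178.7] size [19. 77.] ang 0.283 ctr [565.7  91.8] off n/t 0.2 -0.5 bar [562.3 103.3]
px [144.5 187.3] size [36. 73.] ang 0.015 ctr [545.1 398.5] off n/t 4.4 -0.6 bar [544.9 410.5]
px [248.4 209.2] size [23. 72.] ang 0.42 ctr [472.3  94.1] off n/t 0.6 1.4 bar [467.4 105. ]
```

View pics/t2.png

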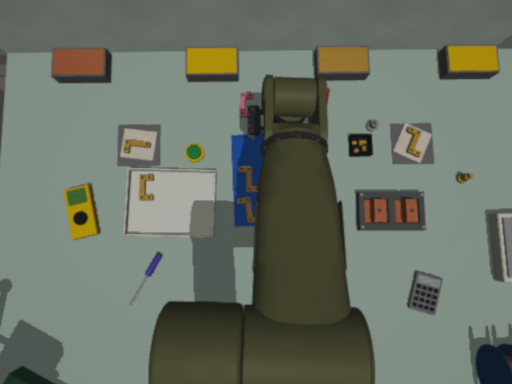

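U1 lies in the tray at pixel (145,187), and U2 is directly below the gripper. Picking U2.

Call:
arm_command --pt "-0.15 -0.001 0 0.05 0" --pt "-0.15 0 0 0.045 0" --pt "-0.15 0 0 0.035 0" --pt "-0.15 0 0 0.015 0" --pt "-0.15 0 0 0.008 0" --pt "-0.15 0 0 0 0" --pt "-1 0 0 0 0" --pt "-1 0 0 0 0" --pt "-1 0 0 0 0" --pt "-1 0 0 0 0" --pt "-1 0 0 0 0" --pt "-1 0 0 -0.03 0" --pt "-1 0 0 -0.036 0" --pt "-1 0 0 -0.036 0" --pt "-1 0 0 0 0"

```text
clock: 9.82
eef_pos: [659.0, 5.1, 111.8]
eef_rot: [-3.141, 0.004, 3.141]
wrist_force: [-0.2, -0.4, -2.5]
finger_gap: 16.0
finger_force: 29.9
```

Call:
arm_command --pt "-1 0.0141 0.04 0 0" --pt "-1 0.0141 0.04 0 0" --pt "-1 0.0141 0.04 0 0" --pt "-1 0.0141 0.04 0 0" --pt "-1 0.0141 0.04 0 0" --pt "-1 0.0141 0.04 0 0" --pt "-1 0.0141 0.04 0 0" --pt "-1 0.0141 0.04 0 0" --pt "-1 0 0 0.035 0" --pt "-1 0 0 0.035 0" --pt "-1 0 0 0 0"

```text
clock: 11.2
eef_pos: [543.2, 324.1, 35.2]
eef_rot: [-3.138, -0.007, 3.141]
wrist_force: [-0.1, -0.1, -1.9]
finger_gap: 15.6
finger_force: 29.9
```

```bash
python3 - <<'E'
from h import *
s=manip.read_state();print(s['eef_pos'],s['finger_gap'])
c=snap('wrist','w3.png')
E
```

```text
[543.24988493 324.12304343  35.21881867] 15.616007892910782
```

View pics/w3.png

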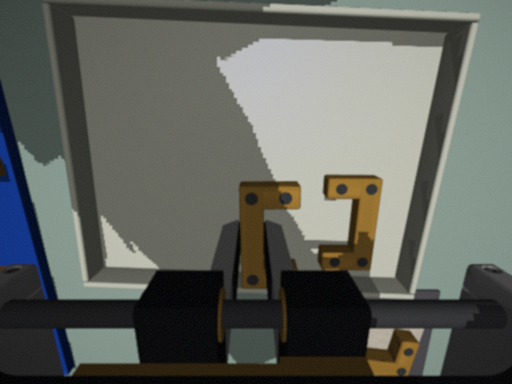

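U2 is held above the tray floor and clear of U1 at (360,220). Releasing it, then on to U3.

Call:
arm_command --pt "-1 0 0 0.02 0" --pt "-1 0 0 0.008 0" --pt "-1 0 0 0 0" --pt "-0.36 0 0 0 0" --pt "-0.36 0 0 0 0" --pt "-0.36 0 0 -0.03 0" --pt "-0.36 0 0 -0.045 0" --pt "-0.36 0 0 -0.045 0" --pt "-0.15 -0.0026 -0.0398 -0.03 0" --pt "-0.15 -0.0026 -0.0398 0 0" --pt "-0.15 -0.0026 -0.0398 0 0" --pt "-0.15 -0.0026 -0.0398 0 0" --pt "-0.15 -0.0026 -0.0398 0 0" --pt "-0.15 -0.0026 -0.0398 0 0" --pt "-0.15 -0.0026 -0.0398 0 0" --pt "-0.15 -0.0026 -0.0398 0 0" --pt "-0.15 0 0 0 0" --pt "-0.15 0 0 0 0"

```text
clock: 13.5
eef_pos: [566.0, 7.3, 161.8]
eef_rot: [3.141, 0.001, 3.141]
wrist_force: [0.4, -0.3, 0.6]
finger_gap: 40.3
finger_force: 0.0
```

```bash
python3 - <<'E'
from h import *
np.set_printoptions(precision=1,suppress=True)
c=snap('wrist'); print(manip.read_state()['eef_pos']); bars(c,(0,0,512,290),amin=600)
t=snap('top'); bars(t,(120,160,330,230)) 
E
```

```text
[566.    7.6 161.7]
px [327.9 100.6] size [39. 90.] ang 0.485 ctr [472.6  95.3] off n/t 0.1 -1.7 bar [467. 106.]
px [159.   99.3] size [39. 74.] ang -0.032 ctr [ 477.4 -101.5] off n/t 7.2 -8.2 bar [477.8 -89.5]
px [249.6 110.2] size [38. 74.] ang 0.069 ctr [474.8  14.1] off n/t -7.5 5.8 bar [475.6   2.2]
px [255.3 180.6] size [38. 75.] ang 0.055 ctr [563.9  17.8] off n/t -4.1 -1.3 bar [564.6   5.8]
px [320.8 180.8] size [39. 90.] ang 0.373 ctr [564.7  93.4] off n/t 0.4 -1.5 bar [560.4 104.5]
px [171.8 185.6] size [41. 90.] ang 0.374 ctr [570.2 -87.6] off n/t 0.1 -1.1 bar [565.8 -76.4]
px [432.3 236.7] size [52. 56.] ang -0.609 ctr [641.3 246.4] off n/t -6.5 -0.9 bar [634.4 236.5]
px [144.5 187.2] size [36. 73.] ang 0.015 ctr [545.1 398.5] off n/t 4.3 -0.4 bar [544.9 410.5]
px [168.8 186. ] size [36. 73.] ang 0.008 ctr [547.  336.3] off n/t -5.3 -0.2 bar [547.1 324.3]
```

Call:
arm_command --pt "-0.15 0.0014 -0.0018 0.05 0" --pt "-0.15 0 0 0.045 0" --pt "-0.15 0 0 0.035 0" --pt "-0.15 0 0 0.015 0" --pt "-0.15 0 0 0.009 0" --pt "-0.15 0 0 0 0" --pt "-1 0 0 0 0" --pt "-1 0 0 0 0" --pt "-1 0 0 0 0" --pt "-1 0 0 0 0" --pt "-1 0 0 0 0" --pt "-1 0 0 -0.03 0" --pt "-1 0 0 -0.036 0" --pt "-1 0 0 -0.036 0" --pt "-1 0 0 0 0"

```text
clock: 15.48
eef_pos: [565.6, 4.9, 111.6]
eef_rot: [-3.141, 0.004, 3.141]
wrist_force: [1.1, -0.1, -2.1]
finger_gap: 15.8
finger_force: 29.8
```

Call:
arm_command --pt "-1 0.0033 0.039 0 0" --pt "-1 0.0033 0.039 0 0" --pt "-1 0.0033 0.039 0 0" --pt "-1 0.0033 0.039 0 0" --pt "-1 0.0033 0.039 0 0" --pt "-1 0.0033 0.039 0 0" --pt "-1 0 0 0.035 0" --pt "-1 0 0 0.035 0" --pt "-1 0 0 0 0" --pt "-1 0 0 0 0"

```text
clock: 16.73
eef_pos: [545.3, 239.0, 40.0]
eef_rot: [3.141, 0.0, 3.141]
wrist_force: [0.8, 0.7, -1.6]
finger_gap: 15.7
finger_force: 29.8
```

```bash
python3 - <<'E'
from h import *
np.set_printoptions(precision=1,suppress=True)
s=manip.read_state();print(s['eef_pos'],s['finger_gap'])
c=snap('wrist'); bars(c,(0,0,512,290),z=32,amin=300)
E
```

```text
[545.3 239.   40. ] 15.660660351514158
px [ 51.  129.9] size [36. 82.] ang 0.448 ctr [472.8 107.2] off n/t -0.9 1.3 bar [478.   96.4]
px [461.9 216.4] size [40. 72.] ang -0.025 ctr [538.  390.7] off n/t 4.5 -1.6 bar [538.3 402.7]
px [371.1 216.4] size [37. 73.] ang 0.027 ctr [539.4 332.5] off n/t -3.8 -3.0 bar [539.7 320.5]
px [258.8 227.6] size [43. 83.] ang 0.011 ctr [555.1 254.1] off n/t -7.9 -9.8 bar [555.2 242.1]
px [ 70.4 240.6] size [41. 86.] ang 0.387 ctr [557.8 105.7] off n/t -0.3 -2.2 bar [562.3  94.6]
```

Call:
arm_command --pt "-1 0 0 0.02 0" --pt "-1 0 0 0.01 0" --pt "-1 0 0 0 0" --pt "-0.36 0 0 0 0" --pt "-0.36 0 0 0 0" --pt "-0.36 0 0 -0.03 0" --pt "-0.36 0 0 -0.05 0" --pt "-0.36 0 0 -0.05 0" --pt "0.28 0.007 -0.0436 -0.04 0" --pt "0.28 0.007 -0.0436 0 0" --pt "0.28 0.007 -0.0436 0 0" --pt "0.28 0.007 -0.0436 0 0" --pt "0.28 0.007 -0.0436 0 0" --pt "0.28 0.007 -0.0436 0 0" --pt "0.28 0.007 -0.0436 0 0" --pt "0.28 0.007 -0.0436 0 0" --pt "0.28 0.007 -0.0436 0 0" --pt "0.28 0.007 -0.0436 0 0" --pt "0.28 0.007 -0.0436 0 0" --pt "0.28 0.007 -0.0436 0 0"

```text
clock: 19.27
eef_pos: [460.2, -285.6, 179.7]
eef_rot: [-3.141, 0.001, 3.141]
wrist_force: [0.8, -1.3, 0.5]
finger_gap: 60.0
finger_force: 0.0
```

Call:
arm_command --pt "0.28 0 0 0 0" --pt "0.28 0 0 0 0"

```text
clock: 19.52
eef_pos: [460.6, -283.8, 179.5]
eef_rot: [3.141, 0.0, 3.141]
wrist_force: [-0.9, 0.3, 0.7]
finger_gap: 59.9
finger_force: 0.0
```

```bash
python3 - <<'E'
from h import *
np.set_printoptions(precision=2,suppress=True)
c=snap('wrist','w4.png'); s=manip.read_state(); print(s['eef_pos'],s['joints'])
for r in rects(c,58,*CU,(0,0,512,290),300): print(r)
P=cloud(c)[:290].reshape(-1,3); 
k=P[(P[:,2]>54)&(P[:,2]<62)&(P[:,1]<-230)&(P[:,1]>-330)&(abs(P[:,0]-460)<50)]
print(len(k),cv2.minAreaRect(k[:,:2].astype(np.float32)),np.median(k[:,2]))
t=snap('top'); bars(t,(120,160,330,230)) 
E
```

```text
[ 460.71 -283.45  179.54] [-0.62  0.3   1.58  0.    1.26 -2.19]
(array([ 457.5 , -362.84]), [61.12997055053711, 71.85369873046875], np.float32(-0.00061666965), array([ 453.58, -364.44], dtype=float32), array([178.94, 181.85]))
(array([ 458.8 , -279.92]), [60.53786087036133, 72.26422882080078], np.float32(-0.015666485), array([ 455.27, -280.  ], dtype=float32), array([253.25, 183.25]))
1425 ((462.2496643066406, -279.5487365722656), (29.116113662719727, 66.4576187133789), 89.23715209960938) 57.703967273436376
px [308.31 174.52] size [36. 79.] ang 0.387 ctr [575.21 -88.34] off n/t 1.5 0.1 bar [570.68 -77.22]
px [248.52 178.61] size [34. 83.] ang 0.358 ctr [564.35  92.86] off n/t 0.0 1.0 bar [560.14 104.1 ]
px [144.52 187.17] size [36. 73.] ang 0.015 ctr [545.06 398.47] off n/t 4.3 -0.3 bar [544.89 410.47]
px [168.8 186. ] size [36. 73.] ang 0.008 ctr [547.   336.33] off n/t -5.4 -0.1 bar [547.09 324.33]
px [197.72 186.1 ] size [36. 73.] ang -0.002 ctr [545.68 250.23] off n/t -5.2 -0.4 bar [545.66 238.23]
px [245.27 202.06] size [35. 36.] ang 0.107 ctr [490.3  107.71] off n/t -4.1 4.1 bar [491.59  95.77]
px [278.22 205.35] size [36. 74.] ang 0.46 ctr [480.39   3.64] off n/t 1.1 3.8 bar [475.06  14.39]
```

View pics/w4.png

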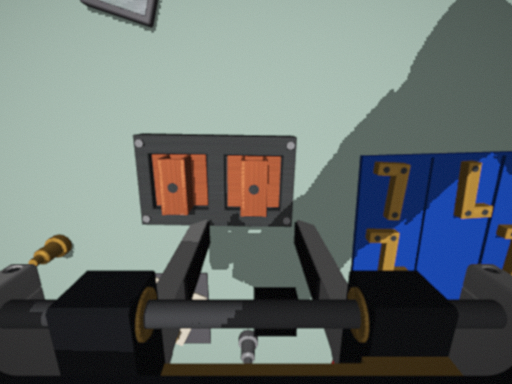

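All three links lie in the tray. The wrist view shows the hats at (175,185) and (254,186). Picking hat1.

Call:
arm_command --pt "0.28 -0.001 0.003 0.05 0" --pt "0.28 0 0 0.045 0" --pt "0.28 0 0 0.03 0" --pt "0.28 0 0 0.0125 0" --pt "0.28 0 0 0.007 0" --pt "0.28 0 0 0 0" --pt "-1 0 0 0 0" --pt "-1 0 0 0 0" --pt "-1 0 0 0 0" --pt "-1 0 0 0 0" --pt "-1 0 0 0 0" --pt "-1 0 0 -0.01 0" --pt "-1 0 0 -0.02 0" --pt "-1 0 0 -0.04 0" --pt "-1 0 0 -0.045 0" --pt "-1 0 0 0 0"

```text
clock: 21.62
eef_pos: [462.7, -281.9, 153.5]
eef_rot: [-3.138, 0.005, 3.141]
wrist_force: [0.5, -0.0, -2.5]
finger_gap: 29.9
finger_force: 29.9
```

```bash
python3 - <<'E'
from h import *
np.set_printoptions(precision=2,suppress=True)
c=snap('wrist','w5.png'); s=manip.read_state(); print(s['eef_pos'],s['finger_gap'],s['wrist_force'])
t=snap('top'); P=cloud(t); q=P[195:228,395:422].reshape(-1,3); q=q[(q[:,2]>53)&(q[:,2]<64)]; print(q.mean(0))
E
```

```text
[ 461.86 -281.38  151.16] 29.701612757972626 [-0.67 -0.64 -2.78]
[nan nan nan]<stdin>:4: RuntimeWarning: Mean of empty slice.
  ret = um.true_divide(
```

View pics/w5.png

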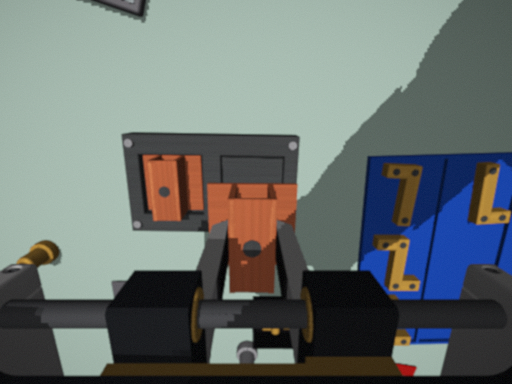

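Hat1 is lifted clear of its cavity. Carrying it to the tray.

Call:
arm_command --pt "-1 0.001 0.0423 0 0" --pt "-1 0.001 0.0423 0 0" --pt "-1 0.001 0.0423 0 0" --pt "-1 0.001 0.0423 0 0" --pt "-1 0.001 0.0423 0 0" --pt "-1 0.001 0.0423 0 0" --pt "-1 0.001 0.0423 0 0" --pt "-1 0.001 0.0423 0 0" --pt "-1 0.001 0.0423 0 0" --pt "-1 0.001 0.0423 0 0" --pt "-1 0.001 0.0423 0 0" --pt "-1 0.001 0.0423 0 0" --pt "-1 0.001 0.0423 0 0" --pt "-1 0.001 0.0423 0 0" --pt "-1 0.001 0.0423 0 0" --pt "-1 0.001 0.0423 0 0" --pt "-1 0 0 0.04 0" --pt "-1 0 0 0.03 0" --pt "-1 0 0 0 0" --pt "-1 0 0 0 0"

```text
clock: 24.22
eef_pos: [446.3, 395.7, 80.6]
eef_rot: [3.141, 0.0, 3.141]
wrist_force: [0.6, -0.4, -1.4]
finger_gap: 29.5
finger_force: 29.9
```

```bash
python3 - <<'E'
from h import *
np.set_printoptions(precision=2,suppress=True)
c=snap('wrist','w6.png'); s=manip.read_state(); print(s['eef_pos'],s['finger_gap'],s['wrist_force'])
E
```

```text
[446.56 395.87  81.09] 29.53325220117309 [ 0.45 -0.45 -1.76]
```

View pics/w6.png

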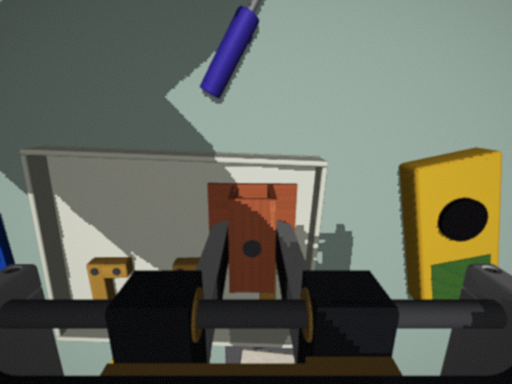

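Hat1 hangs above the free near half of the tray, inside the walls. Lowering and releasing it.

Call:
arm_command --pt "-1 0 0 0.03 0" --pt "-1 0 0 0.018 0" --pt "-1 0 0 0.009 0" --pt "-1 0 0 0 0" --pt "0.1 0 0 0 0" --pt "0.1 0 0 0 0" --pt "0.1 0 0 0 0" --pt "0.1 0 0 -0.03 0" --pt "0.1 0 0 -0.05 0" --pt "0.1 0 0 -0.05 0" --pt "0.1 0 0 -0.025 0"

```text
clock: 25.65
eef_pos: [446.6, 396.1, 181.2]
eef_rot: [3.139, 0.003, 3.141]
wrist_force: [0.1, -0.4, -0.1]
finger_gap: 51.4
finger_force: 0.0
```

Call:
arm_command --pt "0.28 -0.0008 -0.0426 0 0" --pt "0.28 -0.0008 -0.0426 0 0" --pt "0.28 -0.0008 -0.0426 0 0" --pt "0.28 -0.0008 -0.0426 0 0" --pt "0.28 -0.0008 -0.0426 0 0" --pt "0.28 -0.0008 -0.0426 0 0" --pt "0.28 -0.0008 -0.0426 0 0" --pt "0.28 -0.0008 -0.0426 0 0" --pt "0.28 -0.0008 -0.0426 0 0" --pt "0.28 -0.0008 -0.0426 0 0" --pt "0.28 -0.0008 -0.0426 0 0" --pt "0.28 -0.0008 -0.0426 0 0" --pt "0.28 -0.0008 -0.0426 0 0" --pt "0.28 -0.0008 -0.0426 0 0" --pt "0.28 -0.0008 -0.0426 0 0" --pt "0.28 -0.0008 -0.0426 0 0" --pt "0.28 -0.0008 -0.0426 0 0" --pt "0.28 -0.0008 -0.0426 0 0" --pt "0.28 0 0 0 0" --pt "0.28 0 0 0 0"

```text
clock: 28.15
eef_pos: [459.8, -370.7, 177.9]
eef_rot: [3.141, -0.0, 3.141]
wrist_force: [-0.0, -0.2, 0.6]
finger_gap: 60.2
finger_force: 0.0
```

```bash
python3 - <<'E'
from h import *
np.set_printoptions(precision=2,suppress=True)
c=snap('wrist'); s=manip.read_state(); print(s['eef_pos'],s['joints'])
P=cloud(c)[:290].reshape(-1,3); 
k=P[(P[:,2]>54)&(P[:,2]<62)&(P[:,1]<-335)&(P[:,1]>-420)&(abs(P[:,0]-460)<50)]
print(len(k),cv2.minAreaRect(k[:,:2].astype(np.float32)),np.median(k[:,2]))
t=snap('top','t3.png'); bars(t,(120,160,330,230)) 
E
```

```text
[ 459.96 -370.42  178.04] [-0.74  0.41  1.43  0.    1.3  -2.31]
1479 ((459.9349365234375, -372.9806823730469), (65.92707061767578, 29.886140823364258), 0.516093373298645) 57.68532435510997
px [309.15 175.51] size [36. 86.] ang 0.359 ctr [571.26 -88.99] off n/t -0.5 0.3 bar [ 575.48 -100.23]
px [248.55 178.69] size [34. 83.] ang 0.358 ctr [564.35  92.86] off n/t 0.0 0.8 bar [560.14 104.1 ]
px [144.53 187.22] size [36. 73.] ang 0.015 ctr [545.06 398.47] off n/t 4.3 -0.4 bar [544.89 410.47]
px [168.79 186.05] size [36. 73.] ang 0.008 ctr [547.   336.33] off n/t -5.4 -0.2 bar [547.09 324.33]
px [197.74 186.15] size [36. 73.] ang -0.002 ctr [545.68 250.23] off n/t -5.2 -0.6 bar [545.66 238.23]
px [277.76 200.87] size [25. 50.] ang 0.762 ctr [497.77   5.04] off n/t 2.4 0.8 bar [489.49  13.71]
```

View pics/t3.png

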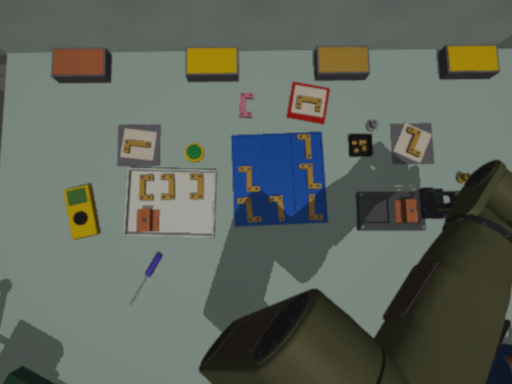

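The tray now holds three U links and hat1 at (148,220). The bins are intact and hat2 is under the gripper. Picking hat2.

Call:
arm_command --pt "0.28 0 -0.0022 0.05 0" --pt "0.28 0 0 0.045 0" --pt "0.28 0 0 0.03 0" --pt "0.28 0 0 0.011 0" --pt "0.28 0 0 0.007 0" --pt "0.28 0 0 0 0" --pt "-1 0 0 0 0" --pt "-1 0 0 0 0" --pt "-1 0 0 0 0" --pt "-1 0 0 0 0" --pt "-1 0 0 0 0" --pt "-1 0 0 -0.01 0" --pt "-1 0 0 -0.02 0" --pt "-1 0 0 -0.04 0" --pt "-1 0 0 -0.045 0" --pt "-1 0 0 0 0"

```text
clock: 30.25
eef_pos: [460.9, -374.3, 153.9]
eef_rot: [-3.137, 0.005, 3.141]
wrist_force: [0.7, 0.8, -1.7]
finger_gap: 29.6
finger_force: 30.0
```

Call:
arm_command --pt "-1 0.0009 0.0425 0 0" --pt "-1 0.0009 0.0425 0 0" --pt "-1 0.0009 0.0425 0 0" --pt "-1 0.0009 0.0425 0 0" --pt "-1 0.0009 0.0425 0 0" --pt "-1 0.0009 0.0425 0 0" --pt "-1 0.0009 0.0425 0 0" --pt "-1 0.0009 0.0425 0 0" --pt "-1 0.0009 0.0425 0 0" --pt "-1 0.0009 0.0425 0 0" --pt "-1 0.0009 0.0425 0 0" --pt "-1 0.0009 0.0425 0 0" --pt "-1 0.0009 0.0425 0 0" --pt "-1 0.0009 0.0425 0 0" --pt "-1 0.0009 0.0425 0 0" --pt "-1 0 0 0.04 0" --pt "-1 0 0 0.03 0" --pt "-1 0 0 0 0" --pt "-1 0 0 0 0"

```text
clock: 32.62
eef_pos: [447.2, 264.2, 80.8]
eef_rot: [3.141, 0.001, 3.141]
wrist_force: [0.2, 0.4, -0.7]
finger_gap: 29.5
finger_force: 30.0
```

```bash
python3 - <<'E'
from h import *
np.set_printoptions(precision=2,suppress=True)
c=snap('wrist','w7.png'); s=manip.read_state(); print(s['eef_pos'],s['finger_gap'],s['wrist_force'])
E
```

```text
[447.42 264.3   81.16] 29.777869103081013 [ 0.15  0.54 -1.66]
```

View pics/w7.png

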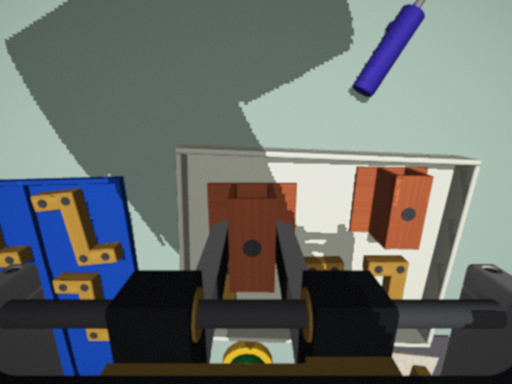

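Hat2 is held over the free space beside hat1, which is at (392,205). Lowering, releasing, then moving over the button.

Call:
arm_command --pt "-1 0 0 0.03 0" --pt "-1 0 0 0.018 0" --pt "-1 0 0 0.009 0" --pt "-1 0 0 0 0" --pt "0.1 0 0 0 0" --pt "0.1 0 0 0 0" --pt "0.1 0 0 0 0" --pt "0.1 0 0 -0.03 0" --pt "0.1 0 0 -0.05 0" --pt "0.1 0 0 -0.05 0" --pt "0.1 -0.04 -0.0015 0 0" --pt "-1 -0.04 -0.0015 0 0" --pt "-1 -0.04 -0.0015 0 0" --pt "-1 -0.04 -0.0015 0 0" --pt "-1 -0.04 -0.0015 0 0" --pt "-1 0 0 0 0" --pt "-1 0 0 0 0"

```text
clock: 34.8
eef_pos: [646.3, 256.5, 152.8]
eef_rot: [-3.141, -0.001, 3.141]
wrist_force: [-0.1, 0.5, -0.7]
finger_gap: 0.3
finger_force: 0.0
```

```bash
python3 - <<'E'
from h import *
np.set_printoptions(precision=2,suppress=True)
s=manip.read_state(); print(s['eef_pos'],s['finger_gap'])
for n in ('wrist','top'):
    c=snap(n,n+'8.png'); P=cloud(c); m=cv2.inRange(cv2.cvtColor(c['img'],cv2.COLOR_BGR2HSV),(50,120,50),(80,255,255))
    num,l,st,ce=cv2.connectedComponentsWithStats(m)
    for i in range(1,num):
        if st[i,4]>60:
            q=P[l==i]; z=np.median(q[:,2]); print(n,ce[i],st[i,4],np.median(q,0),plane(c,ce[i],z))
bars(c,(120,160,330,230))
for r in rects(c,45,*CU,(120,190,220,240)): print(r)
E
```

```text
[646.32 256.54 152.75] 0.2590147123946185
wrist [253.43 188.93] 915 [649.45 260.07  23.65] [[649.39 260.57  23.65]]
top [ 76.62 196.35] 184 [519.96 596.74  30.76] [[519.4  596.75  30.76]]
px [309.15 175.51] size [36. 86.] ang 0.359 ctr [571.26 -88.99] off n/t -0.5 0.3 bar [ 575.48 -100.23]
px [248.56 178.65] size [34. 83.] ang 0.358 ctr [564.35  92.86] off n/t -0.0 0.8 bar [568.55  81.62]
px [143.38 187.46] size [29. 73.] ang 0.019 ctr [545.1  401.43] off n/t 4.8 -1.1 bar [544.87 413.43]
px [312.3  208.59] size [36. 69.] ang -0.037 ctr [ 477.77 -103.3 ] off n/t 8.0 -6.3 bar [478.22 -91.31]
px [249.67 209.7 ] size [29. 79.] ang 0.465 ctr [471.37  91.15] off n/t 0.0 0.6 bar [465.99 101.87]
px [278.28 205.6 ] size [37. 73.] ang 0.083 ctr [475.5   12.96] off n/t -7.4 6.5 bar [476.49   1.  ]
(array([447.72, 396.97]), [37.226993560791016, 65.61668395996094], np.float32(0.015293598), array([447.68, 397.62], dtype=float32), array([143.26, 219.44]))
```

View pics/wrist8.png

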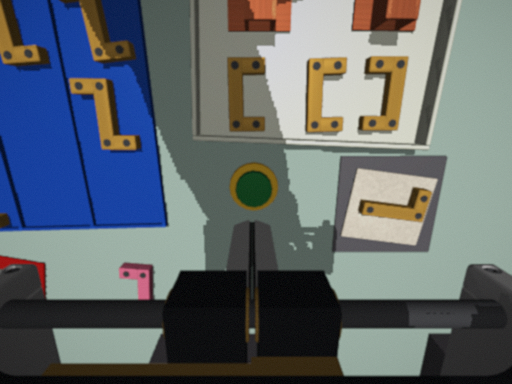

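The tray holds the three U's at (245,95), (325,95) and (385,92) plus both hats. The button is at about (649,258), top at z≈24. Approaching it.

Call:
arm_command --pt "-1 -0.0025 0.002 0.05 0" --pt "-1 0 0 0.04 0" --pt "-1 0 0 0.025 0" --pt "-1 0 0 0.01 0" --pt "-1 0 0 0.005 0" --pt "-1 0 0 0.003 0" --pt "-1 0 0 0 0" --pt "-1 0 0 0 0"

```text
clock: 35.9
eef_pos: [649.7, 258.7, 20.8]
eef_rot: [3.141, 0.001, 3.141]
wrist_force: [-1.8, 1.1, 2.2]
finger_gap: 0.9
finger_force: 1.4
```

Call:
arm_command --pt "-1 0 0 0.003 0" --pt "-1 0 0 0.002 0" --pt "-1 0 0 0 0" --pt "-1 0 0 0 0"

```text
clock: 36.4
eef_pos: [649.8, 258.7, 16.2]
eef_rot: [3.141, 0.001, 3.141]
wrist_force: [-4.5, 0.6, 12.0]
finger_gap: 0.6
finger_force: 6.1
```

Call:
arm_command --pt "-1 0 0 0.0007 0" --pt "-1 0 0 0 0" --pt "-1 0 0 0 0" --pt "-1 0 0 0 0" --pt "-1 0 0 0 0" --pt "-1 0 0 0 0" --pt "-1 0 0 0 0" --pt "-1 0 0 0 0" --pt "-1 0 0 0 0" --pt "-1 0 0 0 0" --pt "-1 0 0 0 0" --pt "-1 0 0 0 0" --pt "-1 0 0 0 0" --pt "-1 0 0 0 0" --pt "-1 0 0 0 0" --pt "-1 0 0 0 0"

```text
clock: 38.4
eef_pos: [649.9, 258.8, 16.1]
eef_rot: [3.141, 0.002, 3.141]
wrist_force: [-6.7, -1.4, 17.8]
finger_gap: 0.4
finger_force: 8.5
```

Call:
arm_command --pt "-1 0 0 0 0" --pt "-1 0 0 0 0" --pt "-1 0 0 0 0" --pt "-1 0 0 0 0" --pt "-1 0 0 0 0" --pt "-1 0 0 0 0" --pt "-1 0 0 0 0" --pt "-1 0 0 0 0" --pt "-1 0 0 0 0" --pt "-1 0 0 0 0" --pt "-1 0 0 0 0" --pt "-1 0 0 0 0" --pt "-1 0 0 0 0" --pt "-1 0 0 0 0" --pt "-1 0 0 0 0" --pt "-1 0 0 0 0"

```text
clock: 40.4
eef_pos: [649.9, 258.8, 16.1]
eef_rot: [3.141, 0.002, 3.141]
wrist_force: [-6.6, -0.9, 17.7]
finger_gap: 0.2
finger_force: 8.5
```

Call:
arm_command --pt "-1 0 0 -0.01 0" --pt "-1 0 0 -0.02 0" --pt "-1 0 0 -0.04 0" --pt "-1 0 0 -0.05 0" --pt "-1 0 0 -0.05 0" --pt "-1 0 -0.045 0 0" --pt "-1 0 -0.045 0 0" --pt "-1 0 -0.045 0 0" --pt "-1 0 -0.045 0 0" --pt "-1 0 -0.045 0 0" --pt "-1 0 0 0 0" --pt "-1 0 0 0 0"

```text
clock: 41.9
eef_pos: [649.2, 33.9, 184.7]
eef_rot: [3.142, 0.0, 3.141]
wrist_force: [-0.4, -0.4, -0.0]
finger_gap: 0.3
finger_force: 0.0
```

```bash
python3 - <<'E'
from h import *
c=snap('top','t9.png'); s=manip.read_state(); print(s['eef_pos'],s['wrist_force'])
P=cloud(c); m=cv2.inRange(cv2.cvtColor(c['img'],cv2.COLOR_BGR2HSV),(50,120,50),(80,255,255)); m[:,:180]=0; m[:,210:]=0; print(np.median(P[m>0],0))
cv2.imwrite('pics/t9c.png',cv2.resize(c['img'][80:240,100:340],None,fx=3,fy=3,interpolation=cv2.INTER_CUBIC))
E
```

```text
[649.17722216  34.41495247 184.52922292] [-0.00531571 -0.9227273  -0.06089023]
[650.7662188  257.99365093  24.01772792]
```

View pics/t9c.png

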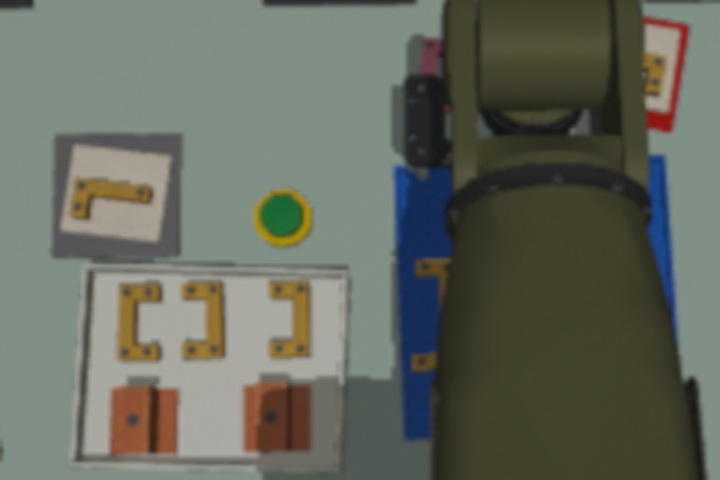

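The tray holds three U links and both hats lying flat. The button at (283,215) is back up at z≈24, and the arm is clear. Handing in.

```bash
python3 -c "
from h import *
print(ticket.sign_off())"
```

```text
the job is handed in; nothing more can be done
None
```

The job is handed in: all three U links and both hat brackets are in the tray, and the call button was held down for about 4 s and sprang back; sign-off returned no verdict.

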